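# Interlock three channel offcuts on the packing board

## Robot

A 6-joint arm with a two-finger parallel gripper is mounted at the origin on a cart in front of the work surface, level with it; the furniture and walls round the work are solid. World frame = base frame: x ahead of the robot, y to its left, z up, the work surface at z = 0. Lengths are in m, angles in rad, forces in N, time in s.
With the tool pointing down it reaches from about 0.3 to 0.775 m from the base axis. Payload 14.6 kg.
Tool frame: the origin (TCP) lies on the centre line of the jaws, within the pads' length; the fingertips stand 19 mm ahead of it and the grasp point (between the pads) is the TCP (ctrl.tip_reach is the distance from the TCP to the fingertips, in m); x points along the fingers, y is the direction in which the jaws open and shut, and the axes are right-handed (so a half turn about x gives the same grasp; the last joint's range is limited). The gripper opens to 94 mm and grips with 3 to 60 N. Pads are 16 mm wide; open, the fingers measure 119 mm over their backs; the gripper's body (75 mm by 177 mm) begins 78 mm behind the grasp point.
Start: joints at [1.11, 0.3, 1.521, -0, 1.321, -0.067], TCP at [0.211, 0.508, 0.224] pointing down, gripper open.
Joint ranges: [-3.03, 3.03], [-0.79, 2.21], [0.23, 2.52], [-1.04, 4.18], [0, 3.07], [-2.55, 2.55]. Speed limits (rad/s): [2.22, 2.22, 2.57, 3.14, 3.14, 3.14].

## Interface

Orientations are given as [roll, pitch, yaw] about the fixed x, y, z axes, in that order (R = Rz(yaw) Ry(pitch) Rx(roll)).
In Python, from station import ctrl, optics, models gives the robot as it stands. The module is installed in compiled form; this text tells all that it offers.
- The arm moves only by the tool arm_command, never from a script. Its argument "deltas" is a list of rows, each an object with "translation": the shift along the tool's x, y, z in units of 25 mm (1.0 is 25 mm), a list of three; "turn": the turn, a rotation vector about the tool's x, y, z in units of 5 degrees (1.0 is 5 degrees), a list of three. In form: [{"translation": [x, y, z], "turn": [rx, ry, rz]}, ...]. A call has 1 to 12 rows; each row is the pose to reach, as a shift and turn from the pose commanded when the call began, along the tool's axes at that moment; what a row does not reach only later rows make up. A row lasts 1/12 s, in which the tool goes at most 41.7 mm and 7.16 degrees, less where a joint would pass 70% of its speed; a pose out of reach is approached as far as the arm can. A call with a gripper value outside its range is refused whole. "gripper" is the finger opening in mm, from 0 to 94, set as the call begins (left out, the last holds). The fingers move at their own pace and stop on an object; "force" is the grip in N (left out, the last holds). Time passes only in rows, so rows that repeat a pose let the fingers close. It gives the time, the measured TCP pose, the force and the opening at its end, in the units of the state.
- ctrl.get_obs(): the state, without advancing time (a new reading comes with each control period).
- optics.camera(name): name is "side" or "top" or "wrist"; returns the picture (384x512x3 uint8, red, green, blue); there is no depth.
- optics.get_calibration(name): a dict with "K" (3x3 intrinsics, pixels), "origin" and "orientation" of the camera in the world. Camera axes: x right, y down, z forward; pixel columns grow to the right and rows downward; lengths in m; the calibration is good to about 2 mm. A picture is of the moment at which its call begins: read the wrist's pose just before it. get_calibration takes no time and is no camera call; for the wrist camera it gives the pose at the moment of the call.
- ctrl.hand_in(): hands the job in, once; it reports no verdict.
Trained networks look in the newest picture that a camera, given by its name, has taken for a name from the list of things; names that differ only in an ending like _2 or _b are one class to them, and where a whole thing is asked for, a point or a joint stands for the part that bears it (a point fixed in the world has none). Each returns a list of dicts, best first, with "score" (0 to 1); they miss things now and then, are a little off and sometimes report something else, mostly with a low value. They report only what shows in the picture. A call takes as long as a camera call. They do not tell look-alikes from the thing itself.
- models.look_for(target, camera): "box" ([left, top, right, bottom] in pixels, round what is visible of it).
- models.cut_out(target, camera): "pixels" (384x512 bool, what is visible of it) and "box" ([left, top, right, bottom] in pixels, round what is visible of it).
- models.mark_of(target, camera): "at" ([column, row] in pixels: a listed point, or the origin of a listed thing).
The state is a dict: "time_s": time; "qpos": joint angles; "joint_vel": joint speeds; "tau": joint torques, N m; "ee_pos": TCP position; "eef_rot": TCP orientation; "force": force on the tool from outside, world axes, zero at the start; "moment": the same for the moment, N m; "grip_width": finger opening in m.
Only numpy, scipy, OpenCV 4.12 (cv2) and the standard library are available. Lean on these libraries where they do the work, as an engineer would, in place of code of your own. Each camera call takes 0.05 s, during which the arm holds its last target.

## Task

Pack the three aluminium channels on the grey board: first push the two that lie open side up together and up against the board's steel fence. Then stand the third on its edge in the trough of one of them, with its open side towards the other, let go of it, and tip it over so that it ends open side down with one flange in each trough, sitting flat, and all three roughly level at their ends. Leave the vials, stopper, puck and marker where they are.

Things in the scene. Friction and masses are not known exactly. Their poses are not given: they have to be found in the camera images.
- board: fixed grey packing board, 170 (x) x 240 (y) x 6 mm thick, lying on the bench; origin at the centre of its underside. A steel fence 10 mm thick runs along its -y side, its inner face at y = -110 mm, its top 26 mm above the bench; the other three sides are open. The two open-up channels lie on it across y, channel_a next to the fence.
- channel_a: plain aluminium C-channel lying open side up on the board, nearest the fence: 150 long (x) x 60 wide (y) x 32 mm high (z), web and both flanges 4 mm thick, about 0.2 kg, so its trough is 52 mm wide and 28 mm deep; origin at the centre of the 150x60x32 box. Starts with its middle 7 to 14 mm off the fence, turned up to 0.08 rad to the board.
- channel_b: identical aluminium C-channel lying open side up on the board on the far side of channel_a from the fence, about 25 to 50 mm away from it at the start, turned up to 0.18 rad to the board; origin at the centre of its box, x along it, z up out of its trough.
- channel_c: third identical channel, standing on edge on the bench (on one flange, web upright): 150 long (x) x 32 deep (y) x 60 mm tall (z) as it stands; origin at the centre of that box; +y points out of its open side, the web is the wall on the -y side. It may face any way round. Standing, it tips over towards its open side when its upper part leans about 37 degrees and then falls open side down; towards its web it falls at 18 degrees.
- vial: small vial, 28 mm across, 66 mm tall, standing on the bench just outside the fence near its +x end; origin under its centre; leave alone
- oil_vial: second small vial, 28 mm across, 66 mm tall, standing on the bench just outside the fence near its -x end; origin under its centre; leave alone
- stopper: red rubber stopper, 30 mm across, 27 mm tall, on the bench about 90 mm to the open side of channel_c; origin under its centre; leave alone
- puck: dark epoxy puck, 40 mm across, 22 mm tall, on the bench about 95 mm to the web side of channel_c; origin under its centre; leave alone
- marker_pen: black marker, 137 mm long, 17 mm thick, lying on the bench in the middle between the board and channel_c; leave alone
Not all that is in view belongs to the job. What is shaped like the channel_c but yellow is not meant.

How it is judged:
By the outcome, as a careful person would: the job done as asked, in the order asked, and still so for the second after the job is handed in, with the robot touching nothing.
It also fails if it takes over 61 s, if anything falls off the work surface, if the arm or the gripper's body presses on something with over 40 N, if the wrist force passes 120 N, or if a joint passes its speed limit or range.

## Working session

There is one attempt and no reset: what is moved stays moved. The work goes in short steps, Python scripts to look and compute and a tool call to move; the robot and the scene stay as the last step left them, time stands still between calls to the robot, and variables do not carry over. Pictures are saved under pics/ and viewed, and the job is handed in when it is done.

Besides the shell and the picture viewer there is one more tool, called after ">>>" by a JSON object that holds its "api" and its "payload". arm_command: Moves the arm, as the interface text tells. Its arguments: {"type":"object","properties":{"deltas":{"type":"array"},"gripper":{"type":"number"},"force":{"type":"number"}},"required":["deltas"]}

```bash
mkdir -p pics
cat > h.py <<'E'
import numpy as np, cv2
from station import ctrl, optics, models
from scipy.spatial.transform import Rotation as R
def cal(n):
    c=optics.get_calibration(n); K=np.array(c['K']);o=np.array(c['origin']);q=np.array(c['orientation'])
    if q.shape==(3,3): M=q
    else: M=R.from_euler('xyz',q).as_matrix()
    return K,o,M
def px2z(n,uv,z,c=None):
    K,o,M=c or cal(n)
    uv=np.atleast_2d(uv).astype(float)
    d=np.c_[uv,np.ones(len(uv))]@np.linalg.inv(K).T@M.T
    t=(z-o[2])/d[:,2]
    return o+d*t[:,None]
def proj(n,P,c=None):
    K,o,M=c or cal(n)
    p=(np.atleast_2d(P)-o)@M@K.T
    return p[:,:2]/p[:,2:]
def save(n,name):
    im=optics.camera(n); cv2.imwrite(f'pics/{name}.png',cv2.cvtColor(im,cv2.COLOR_RGB2BGR)); return im
E
python3 - <<'E'
from h import *
for n in ['top','side','wrist']:
    print(n,optics.get_calibration(n)); save(n,n+'0')
print(ctrl.get_obs(), ctrl.tip_reach)
E
```

```text
top {'K': array([[363.04342148,   0.        , 256.20368873],
       [  0.        , 363.04342148, 189.72163463],
       [  0.        ,   0.        ,   1.        ]]), 'origin': array([ 0.44805403, -0.05588376,  0.97813728]), 'orientation': array([-3.05732375,  0.01192123, -1.54655707])}
side {'K': array([[346.89137677,   0.        , 253.16062463],
       [  0.        , 346.89137677, 189.17703936],
       [  0.        ,   0.        ,   1.        ]]), 'origin': array([ 0.10689015, -0.75709988,  0.41656531]), 'orientation': array([-1.96590111,  0.01833153, -0.52223872])}
wrist {'K': array([[279.51619018,   0.        , 256.47692667],
       [  0.        , 279.51619018, 193.077444  ],
       [  0.        ,   0.        ,   1.        ]]), 'origin': array([0.14180986, 0.53582369, 0.38618559]), 'orientation': array([2.88162634e+00, 6.14928783e-04, 1.17536165e+00])}
{'time_s': 0.15, 'qpos': array([ 1.11040040e+00,  3.00351517e-01,  1.52138856e+00, -1.69254950e-05,
        1.32067964e+00, -6.66044157e-02]), 'joint_vel': array([-6.99094475e-04, -3.31452112e-03, -4.89764202e-03,  5.02082750e-05,
       -9.95430686e-04, -1.97728250e-03]), 'tau': array([ 1.34145943e-03, -5.31951785e+01, -3.52824318e+01,  7.08410935e-02,
        2.35205214e-02, -1.40316442e-04]), 'ee_pos': array([0.21096866, 0.50775677, 0.22403336]), 'eef_rot': array([-1.61757958,  1.56996911, -2.01136689]), 'force': array([-0.42978171, -0.02553779,  0.23325509]), 'moment': array([-0.0088539 , -0.01118487, -0.05923686]), 'grip_width': 0.09399721023045292} 0.019
```

View pics/top0.png

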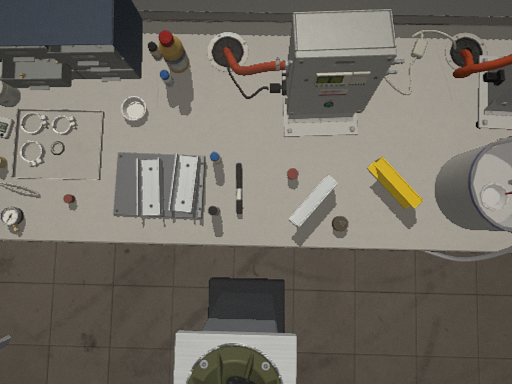

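View pics/side0.png

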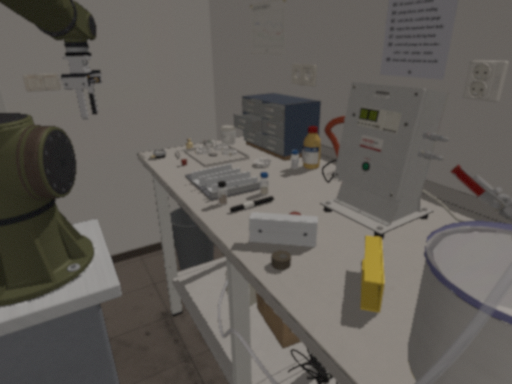

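Run:
```python
from h import *
optics.camera('top')
for t in ['board','channel_a','channel_c','stopper','puck','marker_pen','vial']:
    for m in models.look_for(t,'top')[:4]: print(t,m['score'],np.round(m['box']))
    for m in models.mark_of(t,'top')[:4]: print('  mark',t,m['score'],np.round(m['at'],1),px2z('top',m['at'],0.02).round(3))
print(ctrl.get_obs()['time_s'])
```

```text
board 0.67 [113. 152. 206. 217.]
  mark board 0.86 [160.7 186.4] [[0.532 0.212 0.02 ]]
channel_a 0.88 [370. 158. 423. 208.]
channel_a 0.78 [138. 156. 166. 217.]
channel_a 0.64 [289. 176. 340. 225.]
channel_a 0.59 [170. 152. 200. 210.]
  mark channel_a 0.96 [391.6 181.3] [[ 0.559 -0.4    0.02 ]]
  mark channel_a 0.67 [312.5 203.4] [[ 0.496 -0.192  0.02 ]]
  mark channel_a 0.57 [150.8 185.9] [[0.532 0.238 0.02 ]]
channel_c 0.88 [370. 158. 423. 208.]
channel_c 0.78 [138. 156. 166. 217.]
channel_c 0.64 [289. 176. 340. 225.]
channel_c 0.59 [170. 152. 200. 210.]
  mark channel_c 0.96 [391.6 181.3] [[ 0.559 -0.4    0.02 ]]
  mark channel_c 0.67 [312.5 203.4] [[ 0.496 -0.192  0.02 ]]
  mark channel_c 0.57 [150.8 185.9] [[0.532 0.238 0.02 ]]
stopper 0.72 [136. 158. 167. 219.]
stopper 0.48 [288. 168. 299. 183.]
  mark stopper 0.61 [216.9 161.8] [[0.601 0.064 0.02 ]]
  mark stopper 0.52 [289.1 176.1] [[ 0.567 -0.129  0.02 ]]
puck 0.58 [332. 216. 349. 232.]
  mark puck 0.51 [339.8 224. ] [[ 0.444 -0.264  0.02 ]]
marker_pen 0.7 [233. 164. 243. 215.]
  mark marker_pen 0.63 [237.1 189.5] [[0.528 0.008 0.02 ]]
vial 0.61 [211. 154. 222. 162.]
  mark vial 0.62 [217.9 160.6] [[0.604 0.062 0.02 ]]
0.9
```

View pics/wrist0.png

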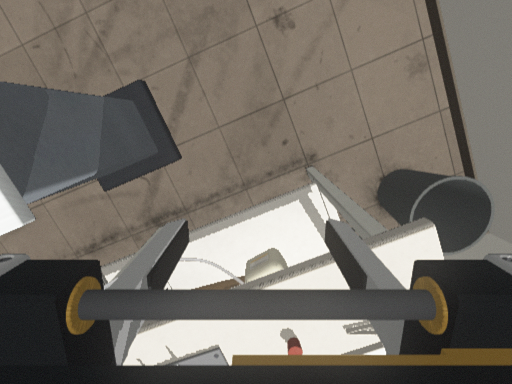

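Run:
```python
from h import *
o=ctrl.get_obs(); M=R.from_euler('xyz',o['eef_rot']).as_matrix(); print(M.round(3))
im=cv2.imread('pics/top0.png')
a=cv2.resize(im[140:235,100:300],None,fx=4,fy=4,interpolation=cv2.INTER_CUBIC); cv2.imwrite('pics/topz.png',a)
K,oo,Mc=cal('wrist'); print(Mc.round(3), (M.T@(oo-o['ee_pos'])).round(4))
```

```text
[[-0.     0.384  0.923]
 [-0.     0.923 -0.384]
 [-1.    -0.    -0.   ]]
[[ 0.385  0.892  0.237]
 [ 0.923 -0.372 -0.099]
 [ 0.     0.257 -0.966]] [-0.1622 -0.0007 -0.0746]
```

View pics/topz.png

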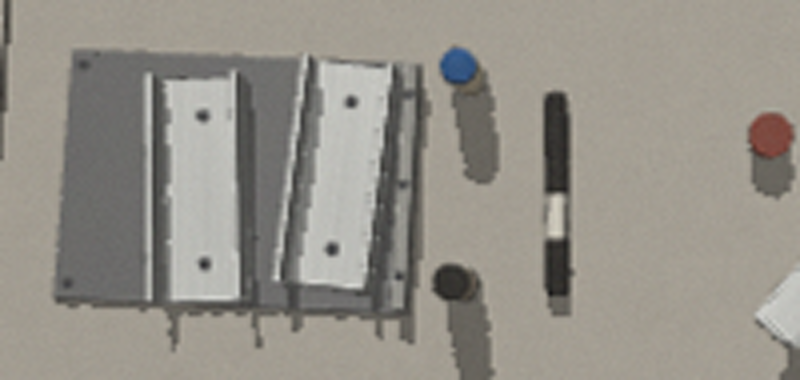

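>>> {"api": "arm_command", "payload": {"deltas": [{"translation": [-1,-7.2,16.8],"turn": [13.5,0,0]},{"translation": [-1,-7.2,16.8],"turn": [13.5,0,0]},{"translation": [-1,-7.2,16.8],"turn": [13.5,0,0]},{"translation": [-1,-7.2,16.8],"turn": [13.5,0,0]},{"translation": [-1,-7.2,16.8],"turn": [13.5,0,0]},{"translation": [-1,-7.2,16.8],"turn": [13.5,0,0]},{"translation": [-1,-7.2,16.8],"turn": [13.5,0,0]},{"translation": [-1,-7.2,16.8],"turn": [13.5,0,0]},{"translation": [-1,-7.2,16.8],"turn": [13.5,0,0]},{"translation": [-1,-7.2,16.8],"turn": [13.5,0,0]},{"translation": [-1,-7.2,16.8],"turn": [13.5,0,0]},{"translation": [-1,-7.2,16.8],"turn": [13.5,0,0]}]}}

```text
time_s: 1.9
ee_pos: [0.5333, 0.1758, 0.2494]
eef_rot: [0.793, 1.57, -0.784]
force: [-0.1, 0.4, -0.5]
grip_width: 0.0941
```

Run:
```python
from h import *
o=ctrl.get_obs(); print(o['time_s'],o['qpos'].round(3),o['ee_pos'],R.from_euler('xyz',o['eef_rot']).as_matrix().round(3), abs(o['joint_vel']).max())
np.savez('w1.npz',*cal('wrist'));im=save('wrist','wrist1')
a=cv2.resize(im[0:290,:,::-1],None,fx=1.5,fy=1.5,interpolation=cv2.INTER_CUBIC); cv2.imwrite('pics/wrist1z.png',a)
```

```text
1.9 [ 2.540e-01  3.080e-01  1.453e+00 -1.000e-03  1.381e+00  2.600e-01] [0.5332799  0.17579415 0.24939204] [[ 0.001  1.    -0.006]
 [-0.001 -0.006 -1.   ]
 [-1.     0.001  0.001]] 0.09696623257694714
```

View pics/wrist1z.png

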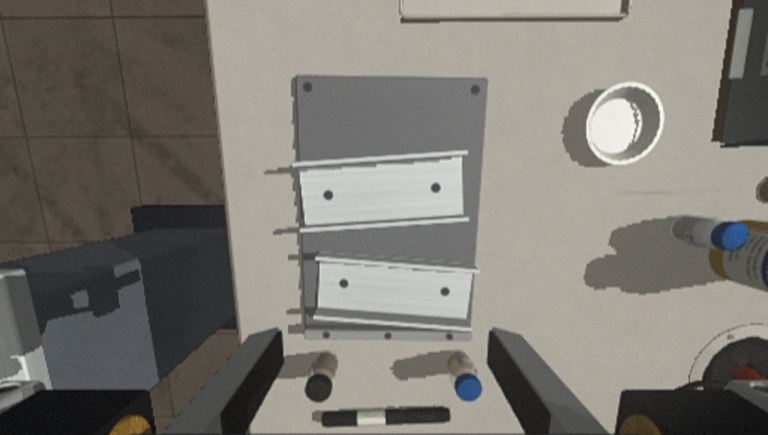

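Run:
```python
from h import *
im=cv2.imread('pics/wrist1.png')
a=cv2.resize(im[90:240,180:340],None,fx=4,fy=4,interpolation=cv2.INTER_CUBIC); cv2.imwrite('pics/wrist1zz.png',a)
d=np.load('w1.npz');c=[d[k] for k in d]
f=lambda p,z:px2z('',np.array(p)/1.5,z,c).round(4)
print('board corners z6',f([(297,77),(487,78),(305,338),(470,338)],0.006))
```

```text
board corners z6 [[0.457  0.3364 0.006 ]
 [0.6246 0.3343 0.006 ]
 [0.4501 0.0908 0.006 ]
 [0.6205 0.0893 0.006 ]]
```

View pics/wrist1zz.png

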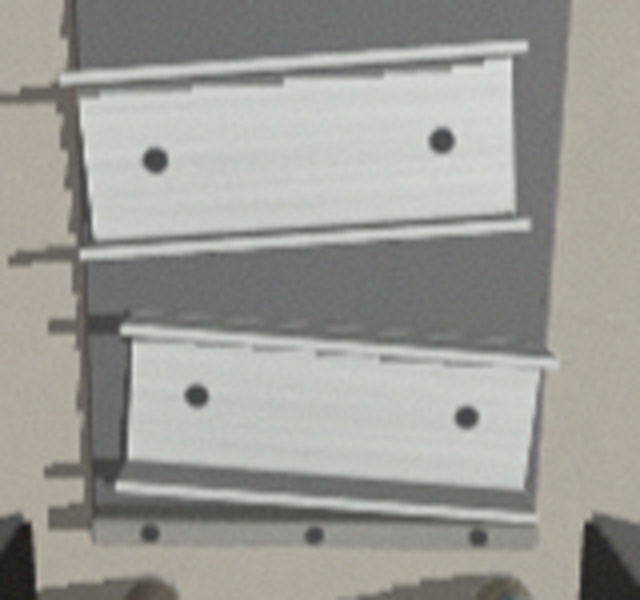

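Run:
```python
from h import *
d=np.load('w1.npz');c=[d[k] for k in d]
f=lambda p,z:px2z('',np.array(p,float)/4+[180,90],z,c).round(4)
B=f([(60,80),(528,46),(530,225),(80,255)],.038);A=f([(122,328),(558,360),(538,519),(115,487)],.038)
for n,P in (('B',B),('A',A)):
    print(n,P[:,:2].tolist(),'centre',P.mean(0).round(4),'len',np.linalg.norm(P[1]-P[0]),np.linalg.norm(P[2]-P[3]),'wid',np.linalg.norm(P[0]-P[3]),np.linalg.norm(P[1]-P[2]),
     'yaw',np.arctan2(*(P[1]-P[0]+P[2]-P[3])[[1,0]]))
print('fence in/out',f([(95,520),(540,518),(95,545),(538,548)],.026))
```

```text
B [[0.455, 0.2611], [0.6044, 0.2703], [0.6075, 0.2139], [0.458, 0.2052]] centre [0.5312 0.2376 0.038 ] len 0.149682998366548 0.14975292985447733 wid 0.05598044301360968 0.05648513078678315 yaw 0.05981481196528633
A [[0.4708, 0.1804], [0.6191, 0.1681], [0.6149, 0.1105], [0.4655, 0.1237]] centre [0.5426 0.1457 0.038 ] len 0.14880920670442405 0.14998199891987035 wid 0.056947168498530286 0.05775292200399907 yaw -0.08544812904412061
fence in/out [[0.4553 0.1069 0.026 ]
 [0.6182 0.1064 0.026 ]
 [0.4547 0.0972 0.026 ]
 [0.618  0.0946 0.026 ]]
```

>>> {"api": "arm_command", "payload": {"deltas": [{"translation": [1,0.1,-2],"turn": [0.1,0,0]},{"translation": [2,0.1,-3.5],"turn": [0.1,0,0]},{"translation": [3,0.1,-5.2],"turn": [0.1,0,0]},{"translation": [4,0.1,-5.2],"turn": [0.1,0,0]},{"translation": [5.4,0.1,-5.2],"turn": [0.1,0,0]},{"translation": [6.8,0.1,-5.2],"turn": [0.1,0,0]},{"translation": [8,0.1,-5.2],"turn": [0.1,0,0]},{"translation": [8.6,0.1,-5.2],"turn": [0.1,0,0]},{"translation": [8.6,0.1,-5.2],"turn": [0.1,0,0]},{"translation": [8.6,0.1,-5.2],"turn": [0.1,0,0]}]}}

```text
time_s: 2.78
ee_pos: [0.5318, 0.3112, 0.0345]
eef_rot: [-1.179, 1.57, -2.759]
force: [1.3, -0.2, 1.0]
grip_width: 0.0941
```

>>> {"api": "arm_command", "payload": {"deltas": [{"translation": [0,0,0.4],"turn": [0,0,0]},{"translation": [0,0,0.8],"turn": [0,0,0]},{"translation": [0,0,1.1],"turn": [0,0,0]},{"translation": [0,0,1.3],"turn": [0,0,0]},{"translation": [0,0,1.5],"turn": [0,0,0]},{"translation": [0,0,1.7],"turn": [0,0,0]},{"translation": [0,0,1.9],"turn": [0,0,0]},{"translation": [0,0,2.1],"turn": [0,0,0]},{"translation": [0,0,2.3],"turn": [0,0,0]},{"translation": [0,0,2.5],"turn": [0,0,0]},{"translation": [0,0,2.7],"turn": [0,0,0]},{"translation": [0,0,2.7],"turn": [0,0,0]}]}}

```text
time_s: 3.78
ee_pos: [0.5318, 0.2421, 0.0344]
eef_rot: [-0.68, 1.57, -2.261]
force: [-0.0, 0.4, 0.2]
grip_width: 0.094
```

Run:
```python
from h import *
o=ctrl.get_obs(); print(o['time_s'],o['ee_pos'],o['force'].round(1))
im=save('wrist','wrist2')
```

```text
3.7833 [0.5317607  0.24208178 0.03435341] [-0.   0.4  0.2]
```

View pics/wrist2.png

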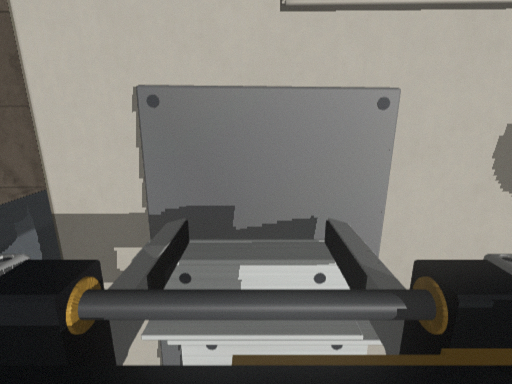

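>>> {"api": "arm_command", "payload": {"deltas": [{"translation": [0,0,0.1],"turn": [0,0,0]},{"translation": [0,0,0.2],"turn": [0,0,0]},{"translation": [0,0,0.3],"turn": [0,0,0]},{"translation": [0,0,0.4],"turn": [0,0,0]}]}}

```text
time_s: 4.17
ee_pos: [0.5325, 0.2363, 0.0354]
eef_rot: [2.731, 1.563, 1.148]
force: [0.5, 42.5, 1.0]
grip_width: 0.0938
```

>>> {"api": "arm_command", "payload": {"deltas": [{"translation": [0,0,0.05],"turn": [0,0,0]},{"translation": [0,0,0.1],"turn": [0,0,0]}]}}

```text
time_s: 4.33
ee_pos: [0.5325, 0.236, 0.036]
eef_rot: [2.755, 1.559, 1.171]
force: [0.9, 51.9, 2.3]
grip_width: 0.0939
```

>>> {"api": "arm_command", "payload": {"deltas": [{"translation": [0,0,-1.2],"turn": [0,0,0]},{"translation": [-1.5,0,-1.2],"turn": [0,0,0]},{"translation": [-3,0,-1.2],"turn": [0,0,0]},{"translation": [-4.5,0,-1.2],"turn": [0,0,0]},{"translation": [-6,0,0],"turn": [0,0,0]},{"translation": [-7.2,0,1],"turn": [0,0,0]},{"translation": [-8,0,1.8],"turn": [0,0,0]},{"translation": [-8,0,2.4],"turn": [0,0,0]},{"translation": [-8,0,2.4],"turn": [0,0,0]},{"translation": [-8,0,2.4],"turn": [0,0,0]}]}}

```text
time_s: 5.17
ee_pos: [0.531, 0.17, 0.2342]
eef_rot: [-0.979, 1.57, -2.561]
force: [0.3, -0.9, -0.1]
grip_width: 0.094
```

```bash
cat > look.py <<'E'
import sys
from h import *
n=sys.argv[1]; x0,y0,x1,y1=map(int,sys.argv[2:6]);s=float(sys.argv[6])
o=ctrl.get_obs(); print(o['time_s'],o['ee_pos'],R.from_euler('xyz',o['eef_rot']).as_matrix().round(3).tolist())
np.savez(n+'.npz',*cal('wrist'));im=save('wrist',n)
cv2.imwrite(f'pics/{n}z.png',cv2.resize(im[y0:y1,x0:x1,::-1],None,fx=s,fy=s,interpolation=cv2.INTER_CUBIC))
E
python3 look.py w3 180 90 340 240 4
```

```text
5.1667 [0.53098878 0.17003036 0.23417573] [[-0.0, 1.0, -0.011], [-0.0, -0.011, -1.0], [-1.0, -0.0, 0.0]]
```

View pics/w3z.png

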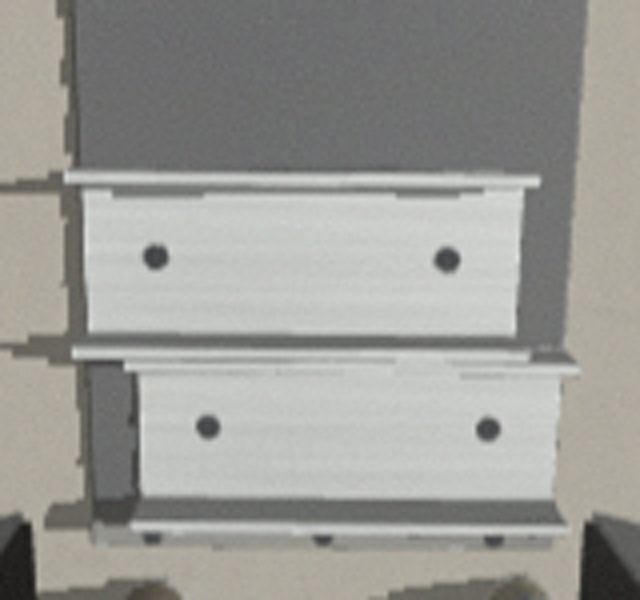

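```bash
cat > meas.py <<'E'
import sys
from h import *
def meas(n,B,A,off=(180,90),s=4):
    d=np.load(n+'.npz');c=[d[k] for k in d]
    for nm,p in (('B',B),('A',A)):
        P=px2z('',np.array(p,float)/s+off,.038,c)
        print(nm,P[:,:2].round(4).tolist(),'centre',P.mean(0)[:2].round(4),'len',np.linalg.norm(P[1]-P[0]).round(4),np.linalg.norm(P[2]-P[3]).round(4),'wid',np.linalg.norm(P[0]-P[3]).round(4),np.linalg.norm(P[1]-P[2]).round(4),'yaw',np.arctan2(*(P[1]-P[0]+P[2]-P[3])[[1,0]]).round(4))
E
python3 - <<'E'
from meas import *
meas('w3',[(66,177),(540,181),(530,356),(72,352)],[(126,366),(578,371),(567,528),(131,526)])
E
```

```text
B [[0.4559, 0.2261], [0.6048, 0.223], [0.6038, 0.1668], [0.454, 0.1701]] centre [0.5296 0.1965] len 0.149 0.1498 wid 0.0561 0.0562 yaw -0.0213
A [[0.4714, 0.1652], [0.6198, 0.1616], [0.6188, 0.1067], [0.4701, 0.1093]] centre [0.545  0.1357] len 0.1484 0.1487 wid 0.0558 0.0549 yaw -0.0207
```

>>> {"api": "arm_command", "payload": {"deltas": [{"translation": [0,0,-2.2],"turn": [-1.4,0,0]},{"translation": [0.5,0,-2.2],"turn": [-2.8,0,0]},{"translation": [1,0,-2.2],"turn": [-4.2,0,0]},{"translation": [2,0,-2.2],"turn": [-5.6,0,0]},{"translation": [3,0,-2.2],"turn": [-7,0,0]},{"translation": [4,0,-2.2],"turn": [-8.4,0,0]},{"translation": [4.5,0,-2.2],"turn": [-9.8,0,0]},{"translation": [5,0,-2.2],"turn": [-11.2,0,0]},{"translation": [5,0,-2.2],"turn": [-12.6,0,0]},{"translation": [5,0,-2.2],"turn": [-14,0,0]},{"translation": [5,0,-2.2],"turn": [-15.4,0,0]},{"translation": [5.5,0,-2.2],"turn": [-16.8,0,0]}], "gripper": 30}}

```text
time_s: 6.22
ee_pos: [0.5319, 0.2268, 0.0975]
eef_rot: [0.464, 1.569, 0.357]
force: [1.0, -0.5, 0.8]
grip_width: 0.0302
```

```bash
cat > st.py <<'E'
from h import *
o=ctrl.get_obs(); M=R.from_euler('xyz',o['eef_rot']).as_matrix()
print(o['time_s'],o['ee_pos'].round(4),'psi',np.arctan2(M[1,1],M[0,1]).round(4),M.round(3).tolist(),o['grip_width'].round(4),o['force'].round(1),o['qpos'].round(2))
E
python3 st.py
```

```text
Traceback (most recent call last):
  File "st.py", line 3, in <module>
    print(o['time_s'],o['ee_pos'].round(4),'psi',np.arctan2(M[1,1],M[0,1]).round(4),M.round(3).tolist(),o['grip_width'].round(4),o['force'].round(1),o['qpos'].round(2))
                                                                                                        ^^^^^^^^^^^^^^^^^^^^^
AttributeError: 'float' object has no attribute 'round'
```

>>> {"api": "arm_command", "payload": {"deltas": [{"translation": [0.5,-0.1,-0.05],"turn": [-1.1,0,0]},{"translation": [1.2,-0.1,-0.05],"turn": [-1.1,0,0]},{"translation": [1.8,-0.1,-0.05],"turn": [-1.1,0,0]},{"translation": [2.3,-0.1,-0.05],"turn": [-1.1,0,0]},{"translation": [2.5,-0.1,-0.05],"turn": [-1.1,0,0]},{"translation": [2.5,-0.1,-0.05],"turn": [-1.1,0,0]}]}}

```text
time_s: 6.72
ee_pos: [0.5293, 0.2234, 0.0329]
eef_rot: [-2.783, 1.568, -2.801]
force: [0.7, 0.1, -0.4]
grip_width: 0.0299
```

```bash
sed -i "s/o\['grip_width'\].round(4)/round(o['grip_width'],4)/" st.py; python3 st.py
```

```text
6.7167 [0.5293 0.2234 0.0329] psi 1.5528 [[-0.003, 0.018, 1.0], [-0.001, 1.0, -0.018], [-1.0, -0.001, -0.003]] 0.0299 [ 0.7  0.1 -0.4] [ 0.34  0.58  1.61 -0.    0.96 -1.22]
```

>>> {"api": "arm_command", "payload": {"deltas": [{"translation": [0,0,0],"turn": [0,0,0]},{"translation": [0,0,0],"turn": [0,0,0]},{"translation": [0,0,0],"turn": [0,0,0]},{"translation": [0,0,0],"turn": [0,0,0]},{"translation": [0,0,0.15],"turn": [0,0,0]},{"translation": [0,0,0.3],"turn": [0,0,0]},{"translation": [0,0,0.45],"turn": [0,0,0]},{"translation": [0,0,0.6],"turn": [0,0,0]},{"translation": [0,0,0.67],"turn": [0,0,0]},{"translation": [0,0,0.67],"turn": [0,0,0]}], "gripper": 0, "force": 20}}

```text
time_s: 7.55
ee_pos: [0.5445, 0.2262, 0.0349]
eef_rot: [2.44, 1.564, 2.422]
force: [-20.1, 23.9, 9.3]
grip_width: 0.004
```

```bash
python3 st.py
python3 - <<'E'
from h import *
im=save('top','t4'); cv2.imwrite('pics/t4z.png',cv2.resize(im[140:235,100:300,::-1],None,fx=4,fy=4,interpolation=cv2.INTER_CUBIC))
E
```

```text
7.55 [0.5445 0.2262 0.0349] psi 1.5527 [[-0.005, 0.018, 1.0], [0.004, 1.0, -0.018], [-1.0, 0.004, -0.005]] 0.004 [-20.1  23.9   9.3] [ 0.33  0.6   1.56  0.01  0.98 -1.23]
```

View pics/t4z.png

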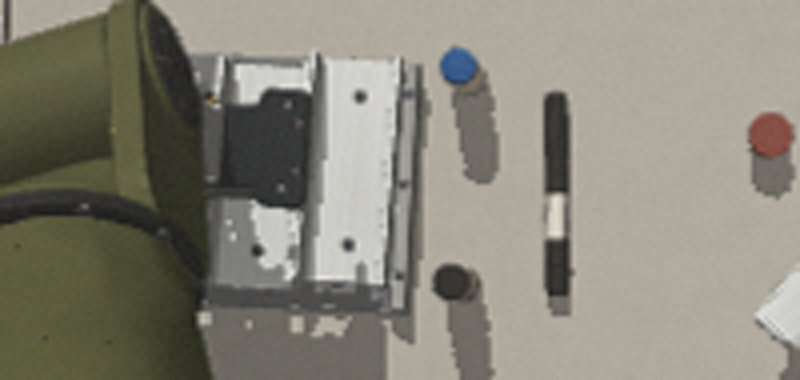

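>>> {"api": "arm_command", "payload": {"deltas": [{"translation": [0,0.06,0],"turn": [0,0,0]},{"translation": [0,0.11,0],"turn": [0,0,0]},{"translation": [0,0.11,0],"turn": [0,0,0]}]}}

```text
time_s: 7.85
ee_pos: [0.5469, 0.2261, 0.035]
eef_rot: [0.872, 1.57, 0.854]
force: [-3.8, 4.3, 3.5]
grip_width: 0.0042
```

>>> {"api": "arm_command", "payload": {"deltas": [{"translation": [0,0,0],"turn": [0,0,0]},{"translation": [0,0,0],"turn": [0,0,0]},{"translation": [-1,0,0],"turn": [0,0,0]},{"translation": [-2.5,0,0],"turn": [0,0,0]},{"translation": [-4,0,0],"turn": [0,0,0]},{"translation": [-5.5,-1,0],"turn": [0,0,0]},{"translation": [-7,-2,0],"turn": [0,0,0]},{"translation": [-8,-2,0],"turn": [0,0,0]},{"translation": [-8,-2,0],"turn": [0,0,0]},{"translation": [-8,-2,0],"turn": [0,0,0]}], "gripper": 30}}

```text
time_s: 8.68
ee_pos: [0.5466, 0.1751, 0.2359]
eef_rot: [0.204, 1.567, 0.185]
force: [-0.5, 0.3, -1.1]
grip_width: 0.0303
```

```bash
python3 look.py w5 170 80 340 250 4
```

```text
8.6833 [0.54661918 0.17509285 0.23594516] [[0.003, 0.02, 1.0], [0.001, 1.0, -0.02], [-1.0, 0.001, 0.003]]
```

View pics/w5.png

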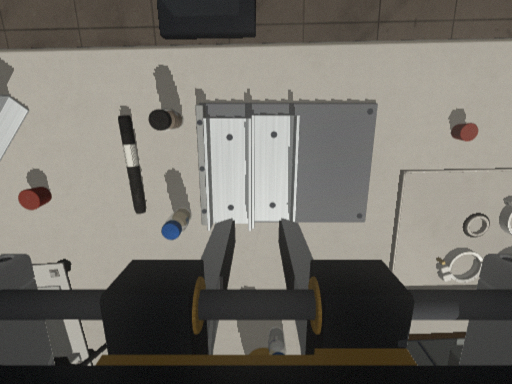

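Run:
```python
import cv2
im=cv2.imread('pics/w5.png'); cv2.imwrite('pics/w5z.png',cv2.resize(im[92:242,185:315],None,fx=4,fy=4,interpolation=cv2.INTER_CUBIC))
```

```text
(no output)
```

View pics/w5z.png

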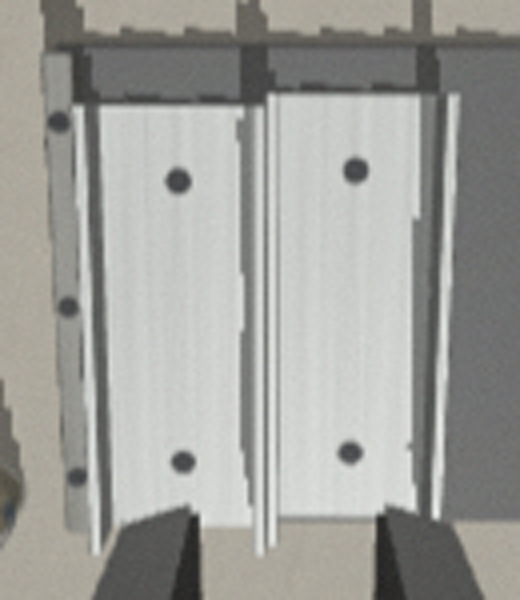

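Run:
```python
from meas import *
d=np.load('w5.npz');c=[d[k] for k in d]
f=lambda p,z:px2z('',np.array(p,float)/4+[185,92],z,c).round(4).tolist()
print('A',f([(79,104),(258,104),(261,553),(97,553)],.038))
print('B',f([(272,94),(454,94),(272,545),(437,522)],.038))
print('fence',f([(57,55),(82,530)],.026),'bd -x edge',f([(80,47),(510,45)],.006),f([(510,519)],.006))
```

```text
A [[0.4702, 0.1119, 0.038], [0.4714, 0.1675, 0.038], [0.6213, 0.1644, 0.038], [0.6201, 0.1077, 0.038]]
B [[0.4685, 0.1719, 0.038], [0.4697, 0.2284, 0.038], [0.6185, 0.1683, 0.038], [0.6112, 0.2251, 0.038]]
fence [[0.455, 0.1038, 0.026], [0.6162, 0.1007, 0.026]] bd -x edge [[0.4518, 0.1078, 0.006], [0.4542, 0.2515, 0.006]] [[0.6231, 0.2567, 0.006]]
```

>>> {"api": "arm_command", "payload": {"deltas": [{"translation": [1,1,0],"turn": [0,0,0]},{"translation": [2,2.1,0],"turn": [0,0,0]},{"translation": [3.5,2.1,0],"turn": [0,0,0]},{"translation": [5,2.1,-0.05],"turn": [0,0,0]},{"translation": [6.5,2.1,-0.05],"turn": [0,0,0]},{"translation": [7.6,2.1,-0.05],"turn": [0,0,0]},{"translation": [8,2.1,-0.05],"turn": [0,0,0]},{"translation": [8,2.1,-0.05],"turn": [0,0,0]}]}}

```text
time_s: 9.4
ee_pos: [0.5441, 0.2278, 0.0315]
eef_rot: [-2.766, 1.565, -2.784]
force: [-1.1, 0.7, 0.1]
grip_width: 0.0303
```

>>> {"api": "arm_command", "payload": {"deltas": [{"translation": [0,0,0],"turn": [0,0,0]},{"translation": [0,0,0],"turn": [0,0,0]},{"translation": [0,0,0],"turn": [0,0,0]},{"translation": [0,0,0],"turn": [0,0,0]}], "gripper": 0}}

```text
time_s: 9.73
ee_pos: [0.5459, 0.2282, 0.035]
eef_rot: [0.235, 1.57, 0.217]
force: [0.9, -1.7, 1.7]
grip_width: 0.0067
```

>>> {"api": "arm_command", "payload": {"deltas": [{"translation": [0,0,0],"turn": [0,0,0]},{"translation": [0,0,0],"turn": [0,0,0]},{"translation": [0,0,0.06],"turn": [0,0,0]},{"translation": [0,0,0.13],"turn": [0,0,0]},{"translation": [0,0,0.13],"turn": [0,0,0]},{"translation": [0,0,0.13],"turn": [0,0,0]}]}}

```text
time_s: 10.23
ee_pos: [0.5489, 0.2282, 0.035]
eef_rot: [1.453, 1.571, 1.435]
force: [-3.3, -0.9, 6.4]
grip_width: 0.0035
```

>>> {"api": "arm_command", "payload": {"deltas": [{"translation": [0,-0.05,0],"turn": [0,0,0]},{"translation": [0,-0.08,0],"turn": [0,0,0]},{"translation": [0,-0.08,0],"turn": [0,0,0]}]}}

```text
time_s: 10.48
ee_pos: [0.5492, 0.2264, 0.035]
eef_rot: [0.712, 1.569, 0.693]
force: [-0.4, 3.6, 5.8]
grip_width: 0.0037
```

>>> {"api": "arm_command", "payload": {"deltas": [{"translation": [0,0,0],"turn": [0,0,0]},{"translation": [0,0,0],"turn": [0,0,0]},{"translation": [-1,0,0],"turn": [0,0,0]},{"translation": [-2.5,0,0],"turn": [0,0,0]},{"translation": [-4,0,0],"turn": [0,0,0]},{"translation": [-5.5,-1,0],"turn": [0,0,0]},{"translation": [-7,-2,0.4],"turn": [0,0,0]},{"translation": [-8,-2,1],"turn": [0,0,0]},{"translation": [-8,-2,1],"turn": [0,0,0]},{"translation": [-8,-2,1],"turn": [0,0,0]}], "gripper": 60}}

```text
time_s: 11.32
ee_pos: [0.5737, 0.1751, 0.2354]
eef_rot: [0.176, 1.569, 0.156]
force: [-0.3, -0.1, -0.8]
grip_width: 0.0595
```

```bash
python3 look.py w6 185 70 315 220 4
```

```text
11.3167 [0.57367733 0.17510899 0.23535445] [[0.002, 0.02, 1.0], [0.0, 1.0, -0.02], [-1.0, 0.0, 0.002]]
```

View pics/w6z.png

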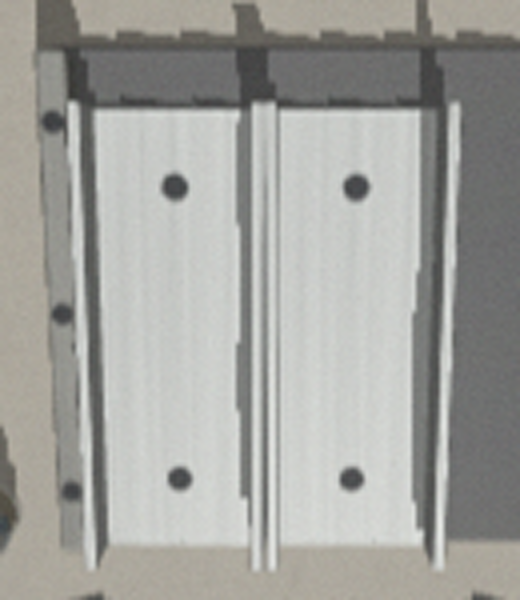

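Run:
```python
from meas import *
d=np.load('w6.npz');c=[d[k] for k in d]
f=lambda p,z:px2z('',np.array(p,float)/4+[185,70],z,c).round(4)
A=f([(74,102),(257,103),(257,570),(92,570)],.038);B=f([(270,103),(454,103),(440,570),(272,570)],.038)
print(A[:,:2].tolist(),B[:,:2].tolist(),A.mean(0),B.mean(0))
print('A outer',f([(69,110),(86,565)],.038).tolist(),'fence',f([(38,52),(64,52),(61,545),(83,546)],.026).tolist())
```

```text
[[0.4706, 0.1122], [0.4721, 0.1679], [0.622, 0.1637], [0.6208, 0.1077]] [[0.4722, 0.1718], [0.4733, 0.2278], [0.6233, 0.2257], [0.6221, 0.1688]] [0.546375 0.137875 0.038   ] [0.547725 0.198525 0.038   ]
A outer [[0.4729, 0.1105, 0.038], [0.619, 0.1058, 0.038]] fence [[0.4547, 0.0999, 0.026], [0.4549, 0.108, 0.026], [0.6155, 0.0953, 0.026], [0.616, 0.1029, 0.026]]
```

>>> {"api": "arm_command", "payload": {"deltas": [{"translation": [-0.5,-1.5,-0.2],"turn": [0.8,0,0]},{"translation": [-1,-3,-0.4],"turn": [1.6,0,0]},{"translation": [-1,-4.5,-0.7],"turn": [2.4,0,0]},{"translation": [-1,-6,-1],"turn": [3.2,0,0]},{"translation": [-1,-7.5,-1.2],"turn": [4,0,0]},{"translation": [-1,-9,-1.4],"turn": [5,0,0]},{"translation": [-1,-10.5,-1.6],"turn": [6,0,0]},{"translation": [-1,-12,-1.8],"turn": [7,0,0]},{"translation": [-1,-13.5,-2],"turn": [8,0,0]},{"translation": [-1,-14.8,-2.2],"turn": [8.8,0,0]},{"translation": [-1,-15.2,-2.2],"turn": [8.8,0,0]},{"translation": [-1,-15.2,-2.2],"turn": [8.8,0,0]}]}}

```text
time_s: 12.37
ee_pos: [0.5101, -0.2046, 0.2576]
eef_rot: [-2.738, 1.568, 2.757]
force: [-1.1, 0.3, 0.7]
grip_width: 0.0598
```

```bash
python3 look.py w7 150 60 350 260 3;python3 st.py
```

```text
12.3667 [ 0.51013693 -0.20460809  0.25756129] [[-0.003, 0.709, 0.705], [0.001, 0.705, -0.709], [-1.0, -0.001, -0.003]]
12.4167 [ 0.5105 -0.2031  0.2579] psi 0.7844 [[-0.002, 0.708, 0.706], [0.001, 0.706, -0.708], [-1.0, -0.001, -0.003]] 0.0596 [-0.5  1.6  0.4] [-0.45  0.28  1.47  0.    1.39 -1.23]
```

View pics/w7.png

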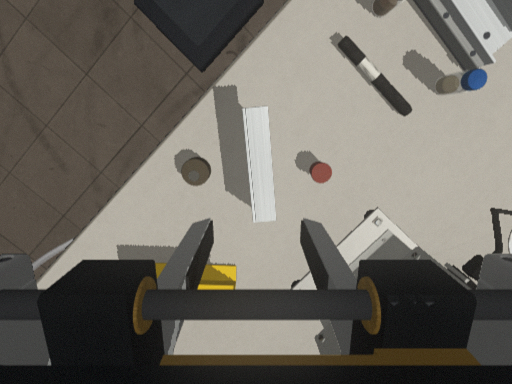

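View pics/w7z.png

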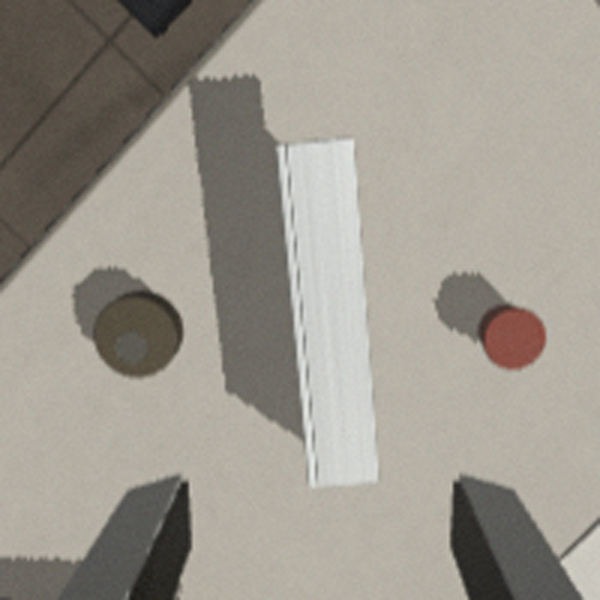

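Run:
```python
from meas import *
d=np.load('w7.npz');c=[d[k] for k in d]
for z in (.06,):
  P=px2z('',np.array([(277,146),(354,140),(378,482),(309,487)],float)/3+[150,60],z,c)
  print(P[:,:2].round(4).tolist(),P.mean(0).round(4),[np.linalg.norm(P[i]-P[(i+1)%4]).round(4) for i in range(4)])
  v=P[1]+P[2]-P[0]-P[3]; u=P[3]+P[2]-P[0]-P[1]
  print('open dir ang',np.arctan2(v[1],v[0]),'long dir',np.arctan2(u[1],u[0])+np.pi/2)
```

```text
[[0.4359, -0.1558], [0.4567, -0.1318], [0.5705, -0.2289], [0.5499, -0.2528]] [ 0.5032 -0.1923  0.06  ] [np.float64(0.0317), np.float64(0.1496), np.float64(0.0315), np.float64(0.1496)]
open dir ang 0.8568097928984303 long dir 0.8652988677864614
```

>>> {"api": "arm_command", "payload": {"deltas": [{"translation": [1,0.1,-0.5],"turn": [-0.9,0,0]},{"translation": [2.3,0.1,-0.5],"turn": [-0.9,0,0]},{"translation": [3.6,0.1,-0.5],"turn": [-0.9,0,0]},{"translation": [4.9,0.1,-0.5],"turn": [-0.9,0,0]},{"translation": [6.2,0.1,-0.5],"turn": [-0.9,0,0]},{"translation": [7.3,0.1,-0.5],"turn": [-0.9,0,0]},{"translation": [8,0.1,-0.5],"turn": [-0.9,0,0]},{"translation": [8.2,0.1,-0.5],"turn": [-0.9,0,0]},{"translation": [8.2,0.1,-0.5],"turn": [-0.9,0,0]}]}}

```text
time_s: 13.17
ee_pos: [0.5035, -0.1909, 0.0532]
eef_rot: [-2.899, 1.568, 2.679]
force: [0.4, 0.8, 0.2]
grip_width: 0.06
```

```bash
python3 st.py
```

```text
13.1667 [ 0.5035 -0.1909  0.0532] psi 0.8653 [[-0.003, 0.648, 0.761], [0.001, 0.761, -0.648], [-1.0, -0.001, -0.003]] 0.06 [0.4 0.8 0.2] [-0.43  0.48  1.71  0.    0.96 -1.3 ]
```

>>> {"api": "arm_command", "payload": {"deltas": [{"translation": [0,0,0],"turn": [0,0,0]},{"translation": [0,0,0],"turn": [0,0,0]},{"translation": [0,0,0],"turn": [0,0,0]},{"translation": [0,0,0],"turn": [0,0,0]},{"translation": [0,0,0],"turn": [0,0,0]},{"translation": [0,0,0],"turn": [0,0,0]}], "gripper": 0, "force": 30}}

```text
time_s: 13.67
ee_pos: [0.5041, -0.1929, 0.055]
eef_rot: [0.173, 1.57, -0.535]
force: [-2.1, 0.4, 4.9]
grip_width: 0.0314
```

```bash
python3 st.py
```

```text
13.6667 [ 0.5041 -0.1929  0.055 ] psi 0.8627 [[0.001, 0.65, 0.76], [-0.0, 0.76, -0.65], [-1.0, 0.0, 0.001]] 0.0314 [-2.1  0.4  4.9] [-0.43  0.48  1.7  -0.    0.96 -1.3 ]
```

>>> {"api": "arm_command", "payload": {"deltas": [{"translation": [-0.6,0,0],"turn": [0,0,0]},{"translation": [-1.8,0,0],"turn": [0,0,0]},{"translation": [-3.2,0,0],"turn": [0,0,0]},{"translation": [-4.5,1,-0.6],"turn": [-0.5,0,0]},{"translation": [-5.4,2.2,-1.4],"turn": [-1.5,0,0]},{"translation": [-5.8,3.4,-2.2],"turn": [-2.4,0,0]},{"translation": [-5.8,4.6,-3],"turn": [-3.3,0,0]},{"translation": [-5.8,5.8,-3.8],"turn": [-4.2,0,0]},{"translation": [-5.8,7,-4.6],"turn": [-5.1,0,0]},{"translation": [-5.8,8.2,-5.4],"turn": [-6,0,0]},{"translation": [-5.8,9.4,-6.2],"turn": [-6.8,0,0]},{"translation": [-5.8,10.3,-6.8],"turn": [-7.4,0,0]}]}}

```text
time_s: 14.67
ee_pos: [0.5419, 0.1161, 0.1994]
eef_rot: [2.495, 1.57, 2.437]
force: [1.0, -0.4, -1.5]
grip_width: 0.0314
```

```bash
python3 st.py
```

```text
14.6667 [0.5419 0.1161 0.1994] psi 1.5133 [[-0.0, 0.057, 0.998], [0.0, 0.998, -0.057], [-1.0, 0.0, -0.0]] 0.0314 [ 1.  -0.4 -1.5] [ 0.14  0.33  1.54  0.    1.27 -1.37]
```

>>> {"api": "arm_command", "payload": {"deltas": [{"translation": [0,0.4,0.17],"turn": [-0.4,0,0]},{"translation": [0,0.7,0.17],"turn": [-0.4,0,0]},{"translation": [0,0.7,0.17],"turn": [-0.4,0,0]},{"translation": [0,0.7,0.17],"turn": [-0.4,0,0]}]}}

```text
time_s: 15.0
ee_pos: [0.5474, 0.1298, 0.1992]
eef_rot: [-2.583, 1.57, -2.612]
force: [0.2, -0.9, -2.1]
grip_width: 0.0314
```

```bash
python3 st.py; python3 look.py w8 150 60 350 260 3
```

```text
15.0 [0.5474 0.1298 0.1992] psi 1.5417 [[-0.0, 0.029, 1.0], [-0.0, 1.0, -0.029], [-1.0, -0.0, -0.0]] 0.0314 [ 0.2 -0.9 -2.1] [ 0.17  0.35  1.52 -0.    1.28 -1.37]
15.0 [0.54743004 0.12982896 0.19924491] [[-0.0, 0.029, 1.0], [-0.0, 1.0, -0.029], [-1.0, -0.0, -0.0]]
```

View pics/w8z.png

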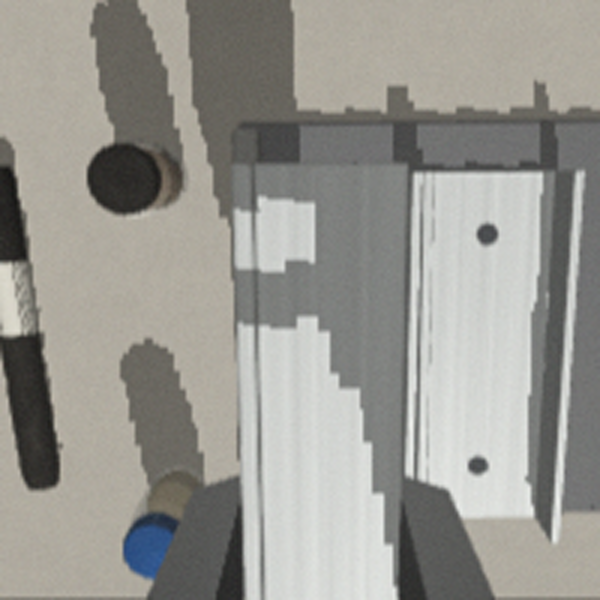

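Run:
```python
from meas import *
d=np.load('w8.npz');c=[d[k] for k in d]
f=lambda p,z:px2z('',np.array(p,float)/3+[150,60],z,c).round(4)
print('C end',f([(236,163),(408,163),(242,560),(400,560)],.204).tolist())
print('B',f([(416,171),(580,171),(556,543)],.038).tolist(), 'holes',f([(487,234),(478,465)],.01).tolist())
d=np.load('w6.npz');c=[d[k] for k in d]
f=lambda p,z:px2z('',np.array(p,float)/4+[185,70],z,c).round(4)
print('holes w6 A',f([(175,187),(180,479)],.01).tolist(),'B',f([(356,187),(352,479)],.01).tolist())
```

```text
C end [[0.4698, 0.1164, 0.204], [0.4708, 0.1475, 0.204], [0.548, 0.1132, 0.204], [0.549, 0.1455, 0.204]]
B [[0.4718, 0.1674, 0.038], [0.4737, 0.2284, 0.038], [0.6238, 0.2257, 0.038]] holes [[0.4977, 0.1997, 0.01], [0.5983, 0.1978, 0.01]]
holes w6 A [[0.496, 0.1391, 0.01], [0.5967, 0.1362, 0.01]] B [[0.4973, 0.1996, 0.01], [0.598, 0.1977, 0.01]]
```

>>> {"api": "arm_command", "payload": {"deltas": [{"translation": [0,0.18,0.04],"turn": [0,0,0]},{"translation": [0.6,0.18,0.04],"turn": [0,0,0]},{"translation": [1.4,0.18,0.04],"turn": [0,0,0]},{"translation": [2.2,0.18,0.04],"turn": [0,0,0]},{"translation": [3,0.18,0.04],"turn": [0,0,0]},{"translation": [3.8,0.18,0.04],"turn": [0,0,0]},{"translation": [4.5,0.18,0.04],"turn": [0,0,0]},{"translation": [5,0.18,0.04],"turn": [0,0,0]},{"translation": [5.1,0.18,0.04],"turn": [0,0,0]},{"translation": [5.1,0.18,0.04],"turn": [0,0,0]}]}}

```text
time_s: 15.88
ee_pos: [0.5486, 0.1348, 0.0717]
eef_rot: [-2.904, 1.57, -2.932]
force: [0.1, -0.3, -1.0]
grip_width: 0.0317
```

```bash
python3 st.py
```

```text
15.8833 [0.5486 0.1348 0.0717] psi 1.5427 [[-0.001, 0.028, 1.0], [-0.0, 1.0, -0.028], [-1.0, -0.0, -0.001]] 0.0317 [ 0.1 -0.3 -1. ] [ 0.18  0.5   1.62 -0.    1.02 -1.37]
```

>>> {"api": "arm_command", "payload": {"deltas": [{"translation": [0.08,0,0],"turn": [0,0,0]},{"translation": [0.14,0,0],"turn": [0,0,0]},{"translation": [0.19,0,0],"turn": [0,0,0]},{"translation": [0.19,0,0],"turn": [0,0,0]}]}}

```text
time_s: 16.22
ee_pos: [0.5488, 0.1352, 0.0675]
eef_rot: [0.174, 1.57, 0.146]
force: [-0.1, 0.4, -2.3]
grip_width: 0.0318
```

```bash
python3 st.py
```

```text
16.2167 [0.5488 0.1352 0.0675] psi 1.5435 [[0.001, 0.027, 1.0], [0.0, 1.0, -0.027], [-1.0, 0.0, 0.001]] 0.0318 [-0.1  0.4 -2.3] [ 0.18  0.51  1.62 -0.    1.01 -1.37]
```

>>> {"api": "arm_command", "payload": {"deltas": [{"translation": [0.05,0,0],"turn": [0,0,0]},{"translation": [0.1,0,0],"turn": [0,0,0]},{"translation": [0.12,0,0],"turn": [0,0,0]},{"translation": [0.12,0,0],"turn": [0,0,0]}]}}

```text
time_s: 16.55
ee_pos: [0.5488, 0.1351, 0.0649]
eef_rot: [-0.402, 1.57, -0.429]
force: [-2.5, -1.7, 7.4]
grip_width: 0.0316
```

```bash
python3 st.py
```

```text
16.55 [0.5488 0.1351 0.0649] psi 1.5437 [[0.001, 0.027, 1.0], [-0.0, 1.0, -0.027], [-1.0, -0.0, 0.001]] 0.0316 [-2.5 -1.7  7.4] [ 0.18  0.51  1.62 -0.    1.   -1.37]
```

>>> {"api": "arm_command", "payload": {"deltas": [{"translation": [0,0,0],"turn": [0,0,0]},{"translation": [0,0,0],"turn": [0,0,0]},{"translation": [0,0,0],"turn": [0,0,0]},{"translation": [0,0,0],"turn": [0,0,0]}], "gripper": 56}}

```text
time_s: 16.88
ee_pos: [0.5487, 0.1352, 0.0642]
eef_rot: [0.465, 1.571, 0.438]
force: [0.0, 0.7, 0.4]
grip_width: 0.0542
```

>>> {"api": "arm_command", "payload": {"deltas": [{"translation": [-0.5,0,0],"turn": [0,0,0]},{"translation": [-1.5,0,0],"turn": [0,0,0]},{"translation": [-2.7,0,0],"turn": [0,0,0]},{"translation": [-4,0,0],"turn": [0,0,0]},{"translation": [-5.2,0,0],"turn": [0,0,0]},{"translation": [-6.4,0,0],"turn": [0,0,0]},{"translation": [-6.8,0,0],"turn": [0,0,0]},{"translation": [-6.8,0,0],"turn": [0,0,0]}]}}

```text
time_s: 17.55
ee_pos: [0.5494, 0.1353, 0.2376]
eef_rot: [0.205, 1.566, 0.178]
force: [0.6, 0.6, -0.1]
grip_width: 0.0558
```

```bash
python3 st.py; python3 look.py w9 185 70 345 240 4
```

```text
17.55 [0.5494 0.1353 0.2376] psi 1.5435 [[0.005, 0.027, 1.0], [0.001, 1.0, -0.027], [-1.0, 0.001, 0.005]] 0.0558 [ 0.6  0.6 -0.1] [ 0.18  0.32  1.46  0.    1.35 -1.37]
17.55 [0.54938811 0.13532488 0.23759292] [[0.005, 0.027, 1.0], [0.001, 1.0, -0.027], [-1.0, 0.001, 0.005]]
```

View pics/w9z.png

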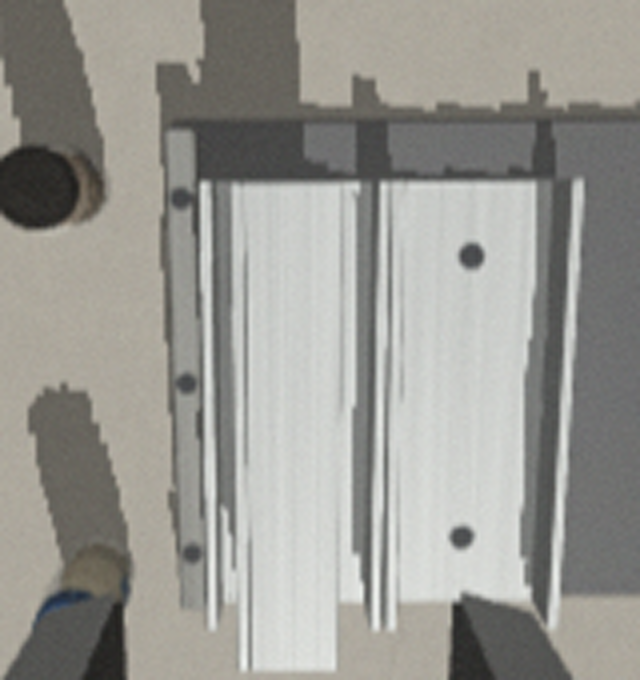

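Run:
```python
from meas import *
d=np.load('w5.npz');c=[d[k] for k in d]
print('vials cap z.066',px2z('',[(172,230),(161,119)],.066,c).round(4).tolist())
d=np.load('w6.npz');c=[d[k] for k in d]
d=np.load('w9.npz');c=[d[k] for k in d]
f=lambda p,z:px2z('',np.array(p,float)/4+[185,70],z,c).round(4)
print('vial',f([(38,187)],.066).tolist(),'C top',f([(231,181),(357,181),(240,670),(337,670)],.07).tolist(),'A',f([(205,180),(213,630)],.038).tolist(),'B',f([(388,180),(578,180),(392,630)],.038).tolist())
```

```text
vials cap z.066 [[0.6072, 0.0655, 0.066], [0.4703, 0.0666, 0.066]]
vial [[0.4712, 0.0658, 0.066]] C top [[0.4712, 0.1215, 0.07], [0.4722, 0.1573, 0.07], [0.6215, 0.1181, 0.07], [0.6224, 0.149, 0.07]] A [[0.4704, 0.112, 0.038], [0.6205, 0.1075, 0.038]] B [[0.472, 0.1689, 0.038], [0.4737, 0.2281, 0.038], [0.6224, 0.1696, 0.038]]
```

>>> {"api": "arm_command", "payload": {"deltas": [{"translation": [0,-0.5,0],"turn": [1.4,0,0]},{"translation": [0,-1,0],"turn": [2.8,0,0]},{"translation": [0,-1.4,0],"turn": [4.2,0,0]},{"translation": [0,-1.4,0],"turn": [5.6,0,0]},{"translation": [0,-1.4,0],"turn": [7,0,0]},{"translation": [0,-1.4,0],"turn": [8.4,0,0]},{"translation": [0,-1.4,0],"turn": [9.8,0,0]},{"translation": [0,-1.4,0],"turn": [11.2,0,0]},{"translation": [0,-1.4,0],"turn": [12.6,0,0]},{"translation": [0,-1.4,0],"turn": [14,0,0]},{"translation": [0,-1.4,0],"turn": [15.4,0,0]},{"translation": [0,-1.4,0],"turn": [16.8,0,0]}], "gripper": 50}}

```text
time_s: 18.6
ee_pos: [0.547, 0.1001, 0.2321]
eef_rot: [-1.535, 1.567, -3.034]
force: [-0.6, 0.4, -0.0]
grip_width: 0.0497
```

>>> {"api": "arm_command", "payload": {"deltas": [{"translation": [0,0,0],"turn": [1.15,0,0]},{"translation": [0,0,0],"turn": [1.15,0,0]},{"translation": [0,0,0],"turn": [1.15,0,0]}]}}

```text
time_s: 18.85
ee_pos: [0.5472, 0.1001, 0.2328]
eef_rot: [-1.44, 1.569, -3.03]
force: [1.2, -0.5, 0.3]
grip_width: 0.05
```

```bash
python3 st.py
```

```text
18.85 [0.5472 0.1001 0.2328] psi -0.0196 [[-0.002, 1.0, -0.02], [-0.0, -0.02, -1.0], [-1.0, -0.002, 0.0]] 0.05 [ 1.2 -0.5  0.3] [0.12 0.31 1.49 0.   1.35 0.13]
```

>>> {"api": "arm_command", "payload": {"deltas": [{"translation": [1.2,0,0],"turn": [0,0,0]},{"translation": [2.4,0,0],"turn": [0,0,0]},{"translation": [3.6,0,0],"turn": [0,0,0]},{"translation": [4.6,0,0],"turn": [0,0,0]},{"translation": [5.4,0,0],"turn": [0,0,0]},{"translation": [5.9,0,0],"turn": [0,0,0]},{"translation": [6.1,0,0],"turn": [0,0,0]},{"translation": [6.1,0,0],"turn": [0,0,0]},{"translation": [6.1,0,0],"turn": [0,0,0]}]}}

```text
time_s: 19.6
ee_pos: [0.5478, 0.1002, 0.082]
eef_rot: [1.63, 1.571, 0.038]
force: [0.5, 0.9, 0.5]
grip_width: 0.0502
```

```bash
python3 st.py;python3 - <<'E'
from h import *
im=save('side','s1'); cv2.imwrite('pics/s1z.png',cv2.resize(im[120:240,160:310,::-1],None,fx=5,fy=5,interpolation=cv2.INTER_CUBIC))
E
```

```text
19.6 [0.5478 0.1002 0.082 ] psi -0.0214 [[0.0, 1.0, -0.021], [0.0, -0.021, -1.0], [-1.0, 0.0, -0.0]] 0.0502 [0.5 0.9 0.5] [ 0.12  0.47  1.64 -0.    1.03  0.14]
```

View pics/s1z.png

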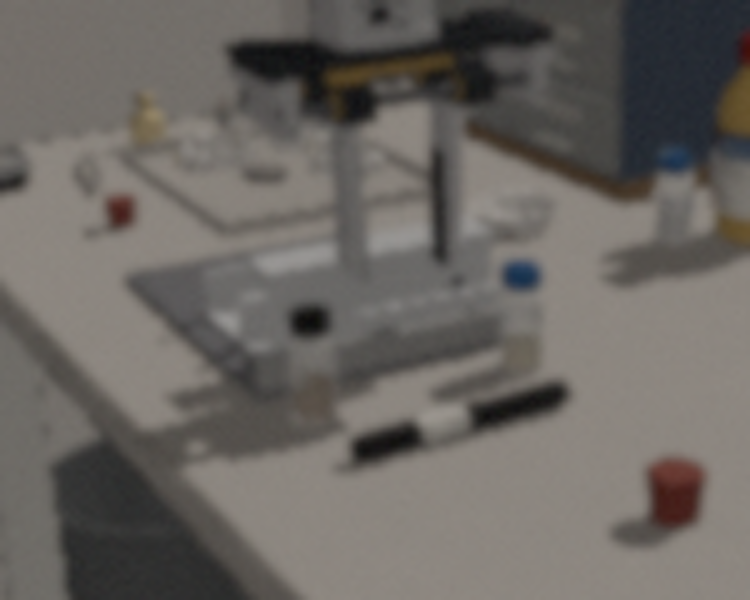

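>>> {"api": "arm_command", "payload": {"deltas": [{"translation": [0,0,-0.2],"turn": [0,0,0]},{"translation": [0,0,-0.35],"turn": [0,0,0]},{"translation": [0,0,-0.45],"turn": [0,0,0]},{"translation": [0,0,-0.55],"turn": [0,0,0]},{"translation": [0,0,-0.65],"turn": [0,0,0]},{"translation": [0,0,-0.75],"turn": [0,0,0]},{"translation": [0,0,-0.85],"turn": [0,0,0]},{"translation": [0,0,-0.95],"turn": [0,0,0]},{"translation": [0,0,-1.05],"turn": [0,0,0]},{"translation": [0,0,-1.05],"turn": [0,0,0]}]}}

```text
time_s: 20.48
ee_pos: [0.5482, 0.1269, 0.0816]
eef_rot: [-2.296, 1.571, 2.394]
force: [0.2, -0.7, -0.1]
grip_width: 0.0498
```

```bash
python3 st.py;python3 - <<'E'
from h import *
im=save('wrist','w10')
E
```

```text
20.4833 [0.5482 0.1269 0.0816] psi -0.0226 [[-0.0, 1.0, -0.023], [0.0, -0.023, -1.0], [-1.0, -0.0, -0.0]] 0.0498 [ 0.2 -0.7 -0.1] [0.16 0.48 1.62 0.   1.04 0.18]
```

View pics/w10.png

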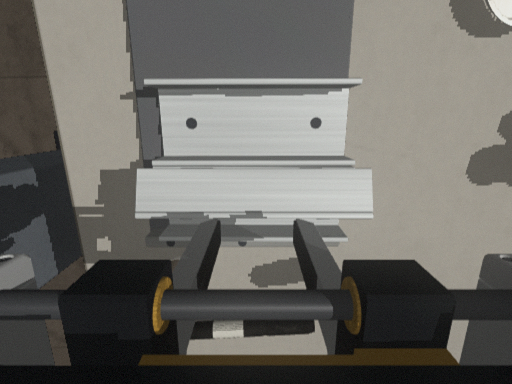

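>>> {"api": "arm_command", "payload": {"deltas": [{"translation": [0,0,-0.1],"turn": [0,0,0]},{"translation": [0,0,-0.2],"turn": [0,0,0]},{"translation": [0,0,-0.3],"turn": [0,0,0]},{"translation": [0,0,-0.4],"turn": [0,0,0]},{"translation": [0,0,-0.5],"turn": [0,0,0]},{"translation": [0,0,-0.6],"turn": [0,0,0]},{"translation": [0,0,-0.7],"turn": [0,0,0]},{"translation": [0,0,-0.7],"turn": [0,0,0]}]}}

```text
time_s: 21.2
ee_pos: [0.5486, 0.1444, 0.0816]
eef_rot: [-1.753, 1.571, 2.937]
force: [0.2, 0.5, -0.2]
grip_width: 0.05
```

```bash
python3 st.py;python3 - <<'E'
from h import *
im=save('wrist','w11')
E
```

```text
21.2 [0.5486 0.1444 0.0816] psi -0.0225 [[-0.0, 1.0, -0.022], [0.0, -0.022, -1.0], [-1.0, -0.0, -0.0]] 0.05 [ 0.2  0.5 -0.2] [0.19 0.49 1.61 0.   1.04 0.22]
```

View pics/w11.png

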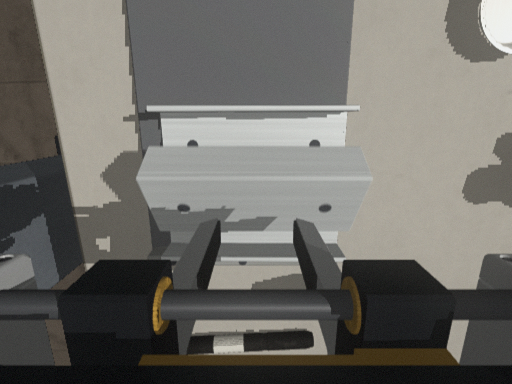

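Tilting clearly now (web with its holes visible, rows 178–230); keep pushing slowly until it goes over.

>>> {"api": "arm_command", "payload": {"deltas": [{"translation": [0,0,-0.1],"turn": [0,0,0]},{"translation": [0,0,-0.2],"turn": [0,0,0]},{"translation": [0,0,-0.3],"turn": [0,0,0]},{"translation": [0,0,-0.4],"turn": [0,0,0]},{"translation": [0,0,-0.4],"turn": [0,0,0]},{"translation": [0,0,-0.4],"turn": [0,0,0]}]}}

```text
time_s: 21.75
ee_pos: [0.5489, 0.1541, 0.0817]
eef_rot: [-0.652, 1.571, -2.246]
force: [0.4, 0.5, 0.2]
grip_width: 0.0505
```

```bash
python3 st.py;python3 - <<'E'
from h import *
im=save('wrist','w12')
E
```

```text
21.75 [0.5489 0.1541 0.0817] psi -0.0226 [[-0.0, 1.0, -0.023], [-0.0, -0.023, -1.0], [-1.0, -0.0, 0.0]] 0.0505 [0.4 0.5 0.2] [ 0.21  0.5   1.6  -0.    1.04  0.23]
```

View pics/w12.png

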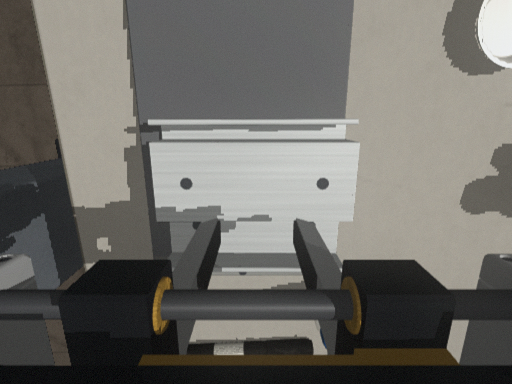

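>>> {"api": "arm_command", "payload": {"deltas": [{"translation": [-0.6,0,0],"turn": [0,0,0]},{"translation": [-1.8,0,0],"turn": [0,0,0]},{"translation": [-3,0,0],"turn": [0,0,0]},{"translation": [-4.2,0,0.2],"turn": [0,0,0]},{"translation": [-5.4,0,0.4],"turn": [0,0,0]},{"translation": [-6.4,0,0.4],"turn": [0,0,0]},{"translation": [-6.8,0,0.4],"turn": [0,0,0]},{"translation": [-6.8,0,0.4],"turn": [0,0,0]},{"translation": [-6.8,0,0.4],"turn": [0,0,0]}]}}

```text
time_s: 22.55
ee_pos: [0.5485, 0.1439, 0.2505]
eef_rot: [-1.345, 1.57, -2.938]
force: [0.7, -0.8, -0.6]
grip_width: 0.05
```

```bash
python3 look.py w13 180 90 340 240 4
python3 - <<'E'
from h import *
im=save('top','t13'); cv2.imwrite('pics/t13z.png',cv2.resize(im[140:235,100:300,::-1],None,fx=4,fy=4,interpolation=cv2.INTER_CUBIC))
im=save('side','s13'); cv2.imwrite('pics/s13z.png',cv2.resize(im[140:240,160:310,::-1],None,fx=5,fy=5,interpolation=cv2.INTER_CUBIC))
E
```

```text
22.55 [0.54845805 0.14392884 0.25053414] [[-0.001, 1.0, -0.023], [-0.0, -0.023, -1.0], [-1.0, -0.001, 0.0]]
```

View pics/w13z.png

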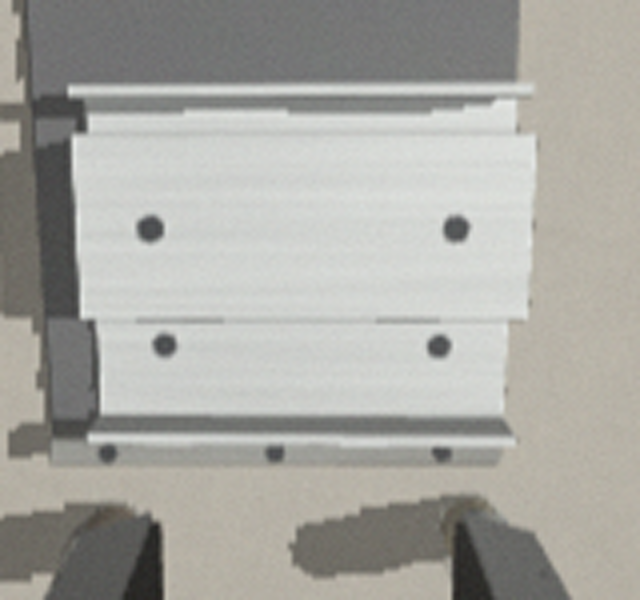

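View pics/s13z.png

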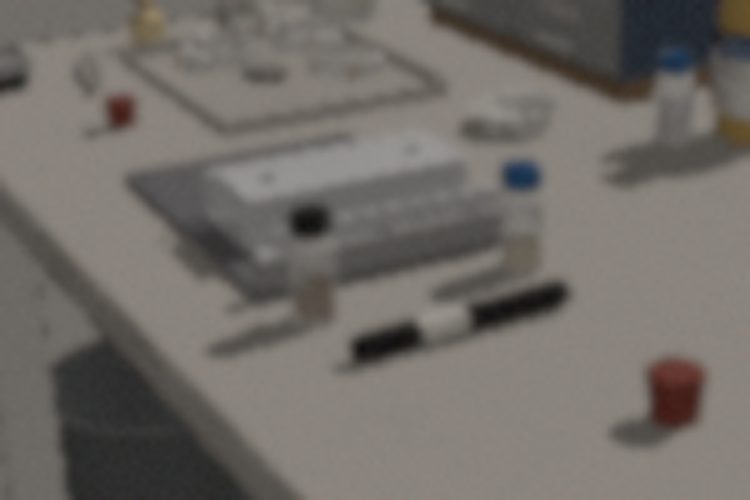

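Run:
```python
from meas import *
d=np.load('w13.npz');c=[d[k] for k in d]
f=lambda p,z:px2z('',np.array(p,float)/4+[180,90],z,c).round(4)
P=f([(73,137),(536,136),(526,319),(81,318)],.042);print('C',P[:,:2].tolist(),P.mean(0),[np.linalg.norm(P[i]-P[(i+1)%4]).round(4) for i in range(4)])
print('B outer flange',f([(69,90),(534,89)],.038).tolist(),'A outer',f([(90,436),(514,440)],.038).tolist(),'fence',f([(52,463),(498,463)],.026).tolist())
P=f([(150,229),(456,229)],.042);print('C holes',P.tolist(),'A holes',f([(165,346),(438,346)],.01).tolist())
print(ctrl.get_obs()['time_s'])
```

```text
C [[0.4746, 0.2129], [0.6236, 0.2095], [0.622, 0.1499], [0.4726, 0.1539]] [0.5482  0.18155 0.042  ] [np.float64(0.149), np.float64(0.0596), np.float64(0.1495), np.float64(0.059)]
B outer flange [[0.4736, 0.2275, 0.038], [0.6234, 0.2242, 0.038]] A outer [[0.4718, 0.1115, 0.038], [0.6197, 0.1065, 0.038]] fence [[0.4547, 0.0983, 0.026], [0.6163, 0.0944, 0.026]]
C holes [[0.4976, 0.1829, 0.042], [0.5982, 0.1805, 0.042]] A holes [[0.496, 0.1373, 0.01], [0.5961, 0.1348, 0.01]]
22.7
```

```bash
python3 -c "
from station import ctrl
print(ctrl.hand_in())"
```

```text
the job is handed in; nothing more can be done
None
```

The three channels are packed as asked, and I handed the job in at about 22.7 s of the 61 s allowed.

**What I did:**
- **Pushing up:** I pushed channel_b against channel_a and both against the fence with two fingertips. Then I drew channel_b along by its outer flange, in two goes, until the two ends were level.
- **Standing:** I gripped channel_c across its depth and set it on edge in channel_a's trough, open side towards channel_b. I let go, and it stood on its own.
- **Tipping:** I tipped channel_c over slowly with two fingertips high on its web.

**Last checks, from the wrist and side pictures:**
- **Fit:** Channel_c lies open side down. Its top measures 149 x 59 mm at the height it should have when seated, so it sits flat. Its middle is about 13 mm to channel_b's side of the joint between the two, which leaves one flange in each trough.
- **Ends:** All three ends are within about 2 mm.
- **Fence and joint:** Channels a and b did not shift when channel_c tipped over. The gap to the fence measured about 0.5 mm when I worked it from the fence's outer edge and its 10 mm thickness. Reading the fence's inner edge directly gave about 3 mm; I took that edge to be hidden in the picture.
- **Other things:** The vials, stopper and marker look unmoved in the last side picture. I did not check the puck again after lifting channel_c.

The highest force I read was 52 N at the wrist, while squeezing the channels against the fence with the fingertips. Dragging channel_b the first time pressed it against channel_a at about 24 N; I eased off, and both were still in place afterwards.

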